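Find the empty domino well by feel and seat the last tile

TASK

Put away the black domino that stands on the grey coaster: push it, standing on end, fully home in the one empty well of the domino caddy and let go. Three of the four wells still hold a leftover blank at the bottom, hidden under the spring flaps, so feel for it gently with the domino and, wherever it stops short, take it out and try another well. Never press hard on the caddy (keep under about 20 N) and leave the other things on the table alone.

Things in the scene. Friction and masses are not known exactly. Their poses are not given: they have to be found in the camera images.
- tile: the black domino to put away, 12 (its x) x 30 (its y) x 60 mm (its z), 28 g, standing on end on the coaster. Origin at the centre of its lower end, z up along its length. Gripped across its 12 mm thickness by its top 20 mm at most, it can be seated without the fingertips meeting the caddy.
- tile_mid (a point): the centre of the black domino, 30 mm above its lower end
- coaster: round grey silicone coaster, 90 mm across, 5 mm thick, fixed to the table; origin at the centre of its underside
- caddy: domino caddy, fixed. Origin on the table under the centre of its grey well block: 50 (x) x 180 (y) x 46 mm high, four wells in a row along its y. Clear cheeks 44 mm high at both ends; behind (+x) a lower clear tier with ivory dominoes, 30 mm high. A domino goes into a well standing, thickness along the caddy's x, either way round
- well0 (a point): centre of the mouth of the well at the caddy's -y end, level with the block's top, 46 mm above the table; axes as the caddy's. Each well is 14 mm (x) x 32 mm (y) and 35 mm deep; 1 mm to spare on each side of a domino. The well floor is a sprung pad that gives by up to 4 mm (4 N per mm), then is rigid
- well1 (a point): the same for the next well; the wells are 42 mm apart. 4 mm below its mouth each well is closed by a black spring flap hinged on the -x side; it swings down into the wall under a push of about 3 N and then rubs on the domino, which therefore does not drop in by itself but has to be pushed
- well2 (a point): the same for the third well. Three of the wells, different each time, hold each a loose rubber blank 11 mm high on the floor, unseen under the flap: there a domino stops short with its lower end 24 mm below the mouth (36 mm showing). In the empty well it reaches the floor 35 mm below the mouth (25 mm showing)
- well3 (a point): the same for the well at the caddy's +y end
- spare_a: black domino lying flat on the table near the robot, 60 x 30 x 12 mm, long side along its x, origin at the centre of its underside; not to be moved
- spare_b: black domino lying flat on the table on the far side, same size and axes; not to be moved
- cup: stainless steel espresso cup, 62 mm across, 58 mm high, origin at the centre of its underside; not to be moved
- bottle: empty green glass bottle with a white clip-on lid, 72 mm across, 228 mm high, origin at the centre of its underside; not to be moved
- bowl: blue ceramic bowl, 90 mm across, 45 mm high, origin at the centre of its underside; not to be moved
Things that resemble listed ones, but are neither listed nor needed, are in the scene too. What is shaped like the tile but purple is not meant.

How it is judged:
By the outcome, as a careful person would: the job done as asked, in the order asked, and still so for the second after the job is handed in, with the robot touching nothing.
It also fails if it takes over 64 s, if anything falls off the work surface, if the arm or the gripper's body presses on something with over 40 N, if the wrist force passes 120 N, or if a joint passes its speed limit or range.

ROBOT

A 6-joint arm with a two-finger parallel gripper is mounted at the origin on the work surface. World frame = base frame: x ahead of the robot, y to its left, z up, the work surface at z = 0. Lengths are in m, angles in rad, forces in N, time in s.
With the tool pointing down it reaches from about 0.375 to 0.9 m from the base axis. Payload 3.1 kg.
Tool frame: the origin (TCP) lies midway between the tips of the shut fingers; the grasp point (between the pads) lies 19 mm behind it; z points along the fingers, y is the line along which they close (so a half turn about z gives the same grasp; the last joint's range is limited). The gripper opens to 85 mm and grips with 20 to 120 N. Pads are 22 mm wide; open, the fingers measure 114 mm over their backs; the gripper's body (76 mm by 85 mm) begins 54 mm behind the grasp point. The pads swing forward as they close: fully open they stand 13 mm farther back than shut.
Start: joints at [-1.427, 0.527, 1.433, -0, 1.181, -0.178], TCP at [0.198, -0.593, 0.231] pointing down, gripper open.
Joint ranges: [-3.08, 3.08], [-0.75, 2.2], [0.22, 2.44], [-1.43, 4.57], [0, 2.65], [-2.85, 2.85]. Speed limits (rad/s): [2.79, 2.79, 3.14, 3.14, 3.14, 3.14].

INTERFACE

Orientations are given as a unit quaternion [x, y, z, w].
In Python, from station import manip gives the robot as it stands. The module is installed in compiled form; this text tells all that it offers.
- The arm moves only by the tool apply_moves, never from a script. Its arguments are lists of equal length, an entry for each row: "claw": the gripper's target within -1 to 1 (fully open at 1, half-way at 0, shut at -1); "travel": the shift along the tool's x, y, z scaled (see below), a list of three; "turn": the turn, a rotation vector about the tool's x, y, z scaled (see below), a list of three. In form: {"claw": [claw, ...], "travel": [[dx, dy, dz], ...], "turn": [[rx, ry, rz], ...]}. A call has 1 to 5 rows; each row is the pose to reach, as a shift and turn from the pose commanded when the call began, along the tool's axes at that moment, turning the shorter way round; what a row does not reach only later rows make up. The controller multiplies each number of a shift by 800 mm and each number of a turn by 180 degrees. A row lasts 1/12 s, in which the tool goes at most 41.7 mm and 7.16 degrees, less where a joint would pass 70% of its speed; a pose out of reach is approached as far as the arm can. A call with a number of a shift or a turn outside -1 to 1 is refused whole. A call with a gripper value outside its range is refused whole. The fingers move at their own pace and stop on an object; "newtons" is the grip in N (left out, the last holds). Time passes only in rows, so rows that repeat a pose let the fingers close. It gives the time, the measured TCP pose, the force, the opening and the grip force at its end, in the units of the state.
- manip.sense(): the state, without advancing time (a new reading comes with each control period).
- manip.snapshot(name): name is "scene" or "top" or "wrist"; returns a dict with "pixels" (420x560x3 uint8, red, green, blue), "depth" (420x560 float32, m along the optical axis (not along the pixel's ray), 0 where there is no reading), "intrinsics" (3x3 intrinsics, pixels), "R" (3x3) and "t" (3): a world point X has camera coordinates R X + t. Camera axes: x right, y down, z forward; pixel columns grow to the right and rows downward; lengths in m; the calibration is good to about 2 mm. A picture is of the moment at which its call begins.
- manip.sign_off(): hands the job in; it is judged then, once.
The state is a dict: "t": time; "q": joint angles; "qd": joint speeds; "tau": joint torques, N m; "tcp_pos": TCP position; "tool_rot": TCP orientation; "force": force on the tool from outside, world axes, zero at the start; "ft_torque": the same for the moment, N m; "finger_gap": opening from 0.0 (shut) to 1.0 (fully open); "gripper_force": force on a finger pad.
Only numpy, scipy, OpenCV 4.12 (cv2) and the standard library are available. Lean on these libraries where they do the work, as an engineer would, in place of code of your own. Each camera call takes 0.05 s, during which the arm holds its last target. There are 200 camera calls.

## Working session

There is one attempt and no reset: what is moved stays moved. The work goes in short steps, Python scripts to look and compute and a tool call to move; the robot and the scene stay as the last step left them, time stands still between calls to the robot, and variables do not carry over. Pictures are saved under pics/ and viewed, at most 10 in all, crops included, and the job is handed in when it is done.

Besides the shell and the picture viewer there is one more tool, called after "Call:" as name(argument=value, ...) on one line, values as JSON. apply_moves: Moves the arm, as the interface text tells. Shifts and turns lie within -1 to 1; 1 stands for 800 mm of shift or 180 degrees of turn. Its arguments: {"type":"object","properties":{"claw":{"type":"array","items":{"type":"number"}},"travel":{"type":"array","items":{"type":"array","items":{"type":"number"}}},"turn":{"type":"array","items":{"type":"array","items":{"type":"number"}}},"newtons":{"type":"number"}},"required":["claw","travel","turn"]}

```bash
mkdir -p pics
python3 - <<'E'
from station import manip
import cv2,numpy as np
s=manip.sense();print(s)
for n in("scene","top"):
    p=manip.snapshot(n);np.savez(n,**p);cv2.imwrite(f"pics/{n}0.png",p["pixels"][:,:,::-1]);print(n,p["intrinsics"],p["R"],p["t"])
E
```

```text
{'t': 0.0, 'q': array([-1.42647009e+00,  5.28473097e-01,  1.43390737e+00,  1.62413925e-05,
        1.18141207e+00, -1.78494484e-01]), 'qd': array([-0.00112455,  0.00074032, -0.0003208 ,  0.00034891,  0.00239888,
       -0.00279499]), 'tau': array([ 6.89296612e-04, -4.42343223e+01, -1.78020877e+01, -2.28701210e-04,
        8.52970668e-03,  1.68166729e-06]), 'tcp_pos': array([ 0.19820677, -0.59197734,  0.23032776]), 'tool_rot': array([ 9.87001505e-01,  1.60707248e-01,  2.62989167e-05, -1.09965167e-03]), 'force': array([-0.31243899,  0.01592458, -0.37110151]), 'ft_torque': array([-0.01486968, -0.01814745, -0.01836406]), 'gripper_force': 0.0, 'finger_gap': 1.0052487414409357}
scene [[430.39415706   0.         274.26152524]
 [  0.         430.39415706 210.03901124]
 [  0.           0.           1.        ]] [[ 0.41620777  0.90915196 -0.01462211]
 [ 0.52359292 -0.25278507 -0.8136032 ]
 [-0.74338519  0.33097194 -0.58123664]] [-0.34561067 -0.24589264  1.30010252]
top [[485.63111636   0.         286.79363992]
 [  0.         485.63111636 200.4838265 ]
 [  0.           0.           1.        ]] [[-0.02258809 -0.99972726  0.00593175]
 [-0.97630718  0.02078094 -0.21538905]
 [ 0.21520704 -0.01065644 -0.9765103 ]] [0.1080015  0.57982225 0.94403036]
```

View pics/top0.png

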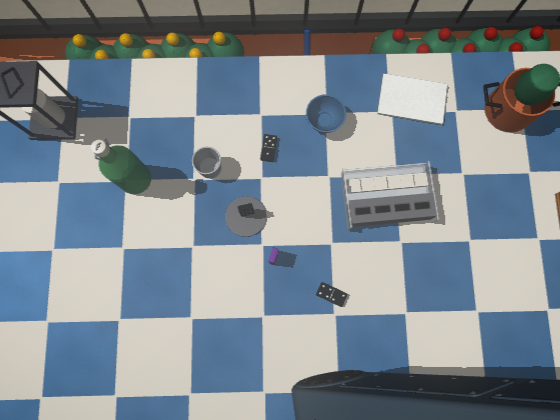

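View pics/scene0.png

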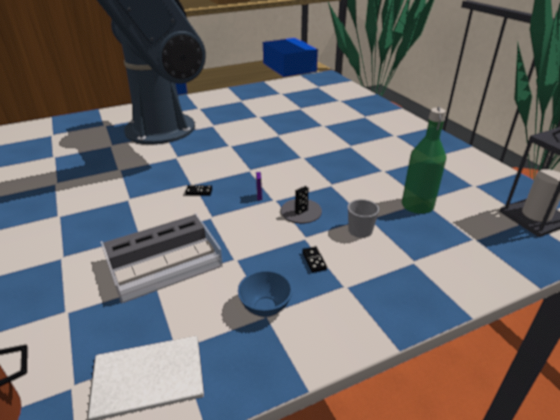

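The top view shows the tile on its coaster near (246,212), the caddy wells at about (362–425,208), the cup at (207,162), the bottle at (125,168) and the purple decoy at (282,257). Next I'll measure the tile and wells.

```bash
cat > h.py <<'E'
import numpy as np,cv2
def ray(p,u,v,z):
    K,R,t=p["intrinsics"],p["R"],p["t"]
    d=R.T@np.linalg.inv(K)@np.array([u,v,1.]);c=-R.T@t
    return c+d*(z-c[2])/d[2]
def proj(p,X):
    c=p["R"]@np.asarray(X)+p["t"];q=p["intrinsics"]@c;return q[:2]/q[2]
def blobs(p,roi,thr,amin,z):
    x0,y0,x1,y1=roi;g=p["pixels"][y0:y1,x0:x1].max(2)
    n,l,s,c=cv2.connectedComponentsWithStats((g<thr).astype(np.uint8))
    for i in range(1,n):
        if s[i,4]>=amin:
            m=(l==i).astype(np.uint8);ct=max(cv2.findContours(m,0,2)[0],key=cv2.contourArea)
            r=cv2.minAreaRect(ct);b=cv2.boxPoints(r)+[x0,y0]
            print(s[i,4],c[i]+[x0,y0],ray(p,*(c[i]+[x0,y0]),z).round(4));print([ray(p,*q,z)[:2].round(4).tolist() for q in b])
E
python3 - <<'E'
import numpy as np,cv2
from h import *
p=dict(np.load("top.npz"))
print("tile");blobs(p,(220,190,275,240),45,20,.065)
print("wells");blobs(p,(340,195,440,225),50,20,.042)
a=p["pixels"][150:250,215:445,::-1];cv2.imwrite("pics/c1.png",cv2.resize(a,None,fx=3.4,fy=3.4,interpolation=2))
x=p["depth"];print(x[200:225:4,236:258:3].round(3))
E
```

```text
tile
wells
[[1.064 1.065 1.065 1.063 1.067 1.065 1.065 1.066]
 [1.064 1.063 1.064 1.002 1.001 1.004 1.066 0.   ]
 [1.059 1.    1.    1.    1.002 1.003 1.062 1.062]
 [1.062 1.009 1.018 1.024 1.029 1.038 1.06  1.062]
 [1.055 1.059 1.058 1.058 1.054 1.057 1.059 1.058]
 [1.059 1.057 1.058 1.055 1.055 1.058 1.057 1.057]
 [1.052 1.053 1.055 1.053 1.056 1.055 1.054 1.055]]
```

View pics/c1.png

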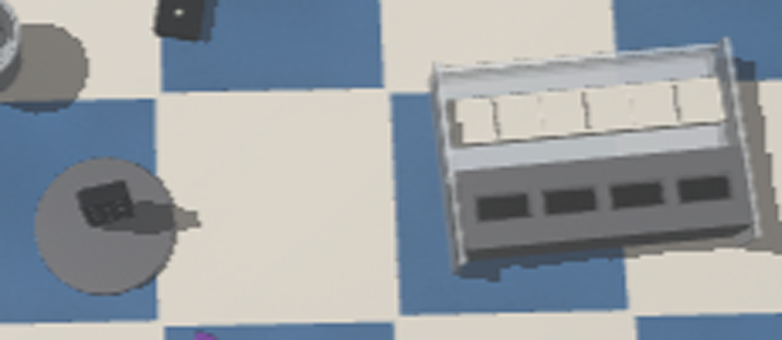

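The crop shows the tile's top face at about crop (105,195), slightly rotated, and four dark wells in a row at crop (502,207), (570,201), (637,194), (704,188).

```bash
cat >> h.py <<'E'
def cloud(p):
    h,w=p["depth"].shape;u,v=np.meshgrid(np.arange(w),np.arange(h));d=p["depth"]
    c=np.stack([u,v,np.ones_like(u)],-1)@np.linalg.inv(p["intrinsics"]).T*d[...,None]
    return (c-p["t"])@p["R"]
E
python3 - <<'E'
import numpy as np,cv2
from h import *
p=dict(np.load("top.npz"))
P=cloud(p)
a=P[195:230,225:270].reshape(-1,3);a=a[(a[:,2]>.057)&(a[:,2]<.08)]
print(len(a),a.mean(0),cv2.minAreaRect(a[:,:2].astype(np.float32)*1000))
b=P[200:230,225:270].reshape(-1,3);
for X in [(78,190),(128,181)]: print(ray(p,215+(X[0])/3.4,150+X[1]/3.4,.065))
print("wells");blobs(p,(352,195,436,220),68,30,.042)
E
```

```text
93 [0.56936929 0.18202163 0.06468599] ((569.7167358398438, 182.46945190429688), (12.83259391784668, 29.35891342163086), 11.796099662780762)
[0.57232604 0.19627307 0.065     ]
[0.57726407 0.16591923 0.065     ]
wells
79 [421.55696203 205.05063291] [ 0.5707 -0.1899  0.042 ]
[[0.5753, -0.1757], [0.5779, -0.2039], [0.5658, -0.2042], [0.5632, -0.176]]
82 [401.82926829 206.87804878] [ 0.5676 -0.1478  0.042 ]
[[0.5727, -0.1332], [0.5753, -0.1623], [0.5627, -0.1627], [0.5601, -0.1336]]
82 [382.46341463 208.7804878 ] [ 0.5644 -0.1066  0.042 ]
[[0.5698, -0.0922], [0.5718, -0.1206], [0.5594, -0.1208], [0.5574, -0.0925]]
79 [362.55696203 210.53164557] [ 0.5615 -0.0643  0.042 ]
[[0.5673, -0.0507], [0.5667, -0.0782], [0.556, -0.0776], [0.5565, -0.0502]]
```

```bash
cat > go.py <<'E'
import sys
from station import manip
import numpy as np
from scipy.spatial.transform import Rotation as Ro
def go(x,y,z,yaw):
    s=manip.sense();R=Ro.from_quat(s["tool_rot"]);a=np.radians(yaw)
    T=Ro.from_matrix(np.array([[np.cos(a),np.sin(a),0],[np.sin(a),-np.cos(a),0],[0,0,-1]]))
    d=R.inv().apply(np.array([x,y,z])-s["tcp_pos"])/.8
    print("t",round(s["t"],2),"pos",s["tcp_pos"].round(4),"F",s["force"].round(2),"gap",s["finger_gap"],s["gripper_force"],"q6",s["q"][5].round(3))
    print("travel",d.round(4).tolist(),"turn",((R.inv()*T).as_rotvec()/np.pi).round(4).tolist())
if __name__=="__main__": go(*map(float,sys.argv[1:5]))
E
python3 go.py .57 .182 .23 100.5
```

```text
t 0.1 pos [ 0.1982 -0.5921  0.2304] F [-0.01  0.9   0.79] gap 1.0010223826742215 0.0 q6 -0.178
travel [0.7477, -0.7702, 0.0023] turn [-0.0004, -0.0005, -0.4556]
```

Call:
apply_moves(claw=[1, 1, 1, 1, 1], travel=[[0.748, -0.771, 0], [0.748, -0.771, 0], [0.748, -0.771, 0], [0.748, -0.771, 0], [0.748, -0.771, 0]], turn=[[0, 0, -0.456], [0, 0, -0.456], [0, 0, -0.456], [0, 0, -0.456], [0, 0, -0.456]], newtons=30)

```text
t: 0.52
tcp_pos: [0.2887, -0.4028, 0.2309]
tool_rot: [0.889, 0.459, 0.0, -0.001]
force: [0.9, -0.4, 0.7]
finger_gap: 1.001
gripper_force: 0.0
```

```bash
python3 go.py .57 .182 .23 100.5
```

```text
t 0.52 pos [ 0.2887 -0.4028  0.2309] F [ 0.85 -0.41  0.71] gap 1.001448017442518 0.0 q6 -0.557
travel [0.7996, -0.1367, 0.0018] turn [-0.0001, -0.0003, -0.255]
```

Call:
apply_moves(claw=[1, 1, 1, 1, 1], travel=[[0.8, -0.137, 0], [0.8, -0.137, 0], [0.8, -0.137, 0], [0.8, -0.137, 0], [0.8, -0.137, 0]], turn=[[0, 0, -0.255], [0, 0, -0.255], [0, 0, -0.255], [0, 0, -0.255], [0, 0, -0.255]])

```text
t: 0.93
tcp_pos: [0.3799, -0.2156, 0.2312]
tool_rot: [0.704, 0.71, 0.0, -0.0]
force: [1.1, -1.2, 0.0]
finger_gap: 0.999
gripper_force: 0.0
```

```bash
python3 go.py .57 .182 .22 100.5
```

```text
t 0.93 pos [ 0.3799 -0.2156  0.2312] F [ 1.11 -1.18  0.02] gap 0.9986052002667203 0.0 q6 -0.781
travel [0.4952, 0.2413, 0.0141] turn [-0.0, -0.0001, -0.056]
```

Call:
apply_moves(claw=[1, 1, 1, 1, 1], travel=[[0.495, 0.241, 0.014], [0.495, 0.241, 0.014], [0.495, 0.241, 0.014], [0.495, 0.241, 0.014], [0.495, 0.241, 0.014]], turn=[[0, 0, -0.056], [0, 0, -0.056], [0, 0, -0.056], [0, 0, -0.056], [0, 0, -0.056]])

```text
t: 1.35
tcp_pos: [0.4707, -0.028, 0.2259]
tool_rot: [0.641, 0.767, -0.0, -0.0]
force: [0.1, -0.8, -0.3]
finger_gap: 1.003
gripper_force: 0.0
```

```bash
python3 go.py .57 .182 .20 100.5
```

```text
t 1.35 pos [ 0.4707 -0.028   0.2259] F [ 0.09 -0.75 -0.27] gap 1.0029923125163251 0.0 q6 -0.475
travel [0.2364, 0.1687, 0.0323] turn [-0.0001, -0.0, -0.0017]
```

Call:
apply_moves(claw=[1, 1, 1, 1, 1], travel=[[0.236, 0.169, 0.032], [0.236, 0.169, 0.032], [0.236, 0.169, 0.032], [0.236, 0.169, 0.032], [0.236, 0.169, 0.032]], turn=[[0, 0, -0.002], [0, 0, -0.002], [0, 0, -0.002], [0, 0, -0.002], [0, 0, -0.002]])

```text
t: 1.77
tcp_pos: [0.5595, 0.1591, 0.2026]
tool_rot: [0.639, 0.769, -0.0, -0.0]
force: [0.5, -0.8, 0.0]
finger_gap: 1.002
gripper_force: 0.0
```

Call:
apply_moves(claw=[0.2, 0.2, 0.2, 0.2], travel=[[0.03, 0.02, 0.003], [0.03, 0.02, 0.003], [0.03, 0.02, 0.003], [0.03, 0.02, 0.003]], turn=[[0, 0, 0], [0, 0, 0], [0, 0, 0], [0, 0, 0]])

```text
t: 2.1
tcp_pos: [0.5698, 0.183, 0.2002]
tool_rot: [0.639, 0.769, -0.001, -0.0]
force: [-0.3, 0.1, 0.9]
finger_gap: 0.598
gripper_force: 0.0
```

```bash
python3 go.py .57 .182 .20 100.5
python3 - <<'E'
from station import manip
from h import *
p=manip.snapshot("wrist");np.savez("w1",**p);cv2.imwrite("pics/w1.png",p["pixels"][:,:,::-1])
print(p["R"],p["t"],-p["R"].T@p["t"])
P=cloud(p);m=(P[...,2]>.055)&(P[...,2]<.08)&(abs(P[...,0]-.57)<.04)&(abs(P[...,1]-.182)<.04)
a=P[m];print(len(a),a.mean(0),cv2.minAreaRect(a[:,:2].astype(np.float32)*1000))
v,u=np.nonzero(m);print(u.min(),u.max(),v.min(),v.max())
E
```

```text
t 2.1 pos [0.5698 0.183  0.2002] F [-0.35  0.05  0.88] gap 0.5984299946551678 0.0 q6 -0.06
travel [-0.0013, 0.0, 0.0002] turn [-0.0006, 0.0001, 0.0005]
[[ 0.98323224  0.18235301 -0.00131995]
 [ 0.17632674 -0.94884317  0.26192655]
 [ 0.04651067 -0.25776738 -0.96508691]] [-0.59346287  0.04705411  0.36907413] [0.55804904 0.24800198 0.34308054]
498 [0.571666   0.18246365 0.06489356] ((571.7696533203125, 181.5626220703125), (12.132084846496582, 29.98602294921875), 10.67257022857666)
274 288 184 219
```

View pics/w1.png

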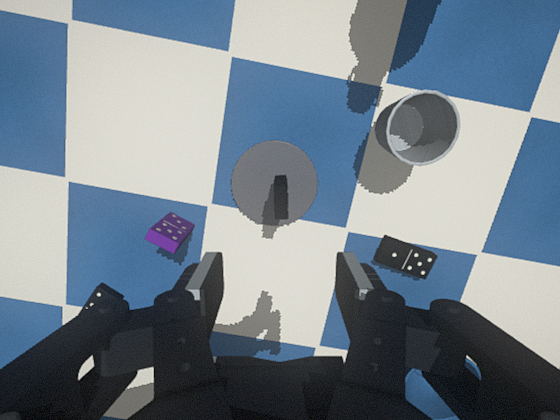

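The wrist view shows the tile centred between the open fingers at (281,197). The cup at (420,128) is clear of them.

```bash
python3 go.py .5712 .1820 .047 100.7
```

```text
t 2.15 pos [0.5699 0.1825 0.2005] F [0.2  0.14 0.09] gap 0.6008202251609064 0.0 q6 -0.06
travel [-0.0009, 0.0018, 0.1918] turn [-0.0005, 0.0001, -0.001]
```

Call:
apply_moves(claw=[0, 0, 0, 0, 0], travel=[[-0.001, 0.002, 0.05], [-0.001, 0.002, 0.1], [-0.001, 0.002, 0.15], [-0.001, 0.002, 0.18], [-0.001, 0.002, 0.192]], turn=[[-0.0005, 0, -0.001], [-0.0005, 0, -0.001], [-0.0005, 0, -0.001], [-0.0005, 0, -0.001], [-0.0005, 0, -0.001]])

```text
t: 2.57
tcp_pos: [0.5692, 0.1808, 0.0436]
tool_rot: [0.639, 0.769, -0.002, -0.002]
force: [-0.9, -0.2, 0.6]
finger_gap: 0.502
gripper_force: 0.0
```

Call:
apply_moves(claw=[-0.3, -0.6, -1, -1, -1], travel=[[0, 0, 0], [0, 0, 0], [0, 0, 0], [0, 0, 0], [0, 0, 0]], turn=[[0, 0, 0], [0, 0, 0], [0, 0, 0], [0, 0, 0], [0, 0, 0]], newtons=30)

```text
t: 2.98
tcp_pos: [0.5736, 0.183, 0.0491]
tool_rot: [0.638, 0.77, 0.002, 0.002]
force: [0.6, 0.5, 0.3]
finger_gap: 0.134
gripper_force: 34.4
```

```bash
python3 go.py .5712 .1820 .047 100.7
```

```text
t 2.98 pos [0.5736 0.183  0.0491] F [0.6  0.49 0.33] gap 0.13441289737068096 34.4402414560318 q6 -0.064
travel [-0.0007, -0.0032, 0.0026] turn [0.0016, 0.0001, 0.0002]
```

Call:
apply_moves(claw=[-1, -1, -1, -1], travel=[[0, 0, 0], [0, 0, 0], [0, 0, 0], [0, 0, 0]], turn=[[0, 0, 0], [0, 0, 0], [0, 0, 0], [0, 0, 0]], newtons=40)

```text
t: 3.32
tcp_pos: [0.5732, 0.1832, 0.0486]
tool_rot: [0.638, 0.77, 0.001, 0.001]
force: [-0.1, -1.0, 6.8]
finger_gap: 0.125
gripper_force: 42.4
```

```bash
python3 go.py .5712 .1820 .047 100.7
```

```text
t 3.32 pos [0.5732 0.1832 0.0486] F [-0.07 -1.02  6.79] gap 0.12515130416814507 42.355071902275085 q6 -0.064
travel [-0.0009, -0.0028, 0.002] turn [0.0012, 0.0001, 0.0003]
```

Call:
apply_moves(claw=[-1, -1, -1, -1, -1], travel=[[0, 0, -0.02], [0, 0, -0.06], [0, 0, -0.1], [0, 0, -0.1], [0, 0, -0.1]], turn=[[0, 0, 0], [0, 0, 0], [0, 0, 0], [0, 0, 0], [0, 0, 0]])

```text
t: 3.73
tcp_pos: [0.5737, 0.1832, 0.1294]
tool_rot: [0.638, 0.77, 0.002, 0.002]
force: [0.1, -0.1, -1.2]
finger_gap: 0.125
gripper_force: 41.5
```

```bash
python3 go.py .5615 -.0643 .15 94.2;  python3 - <<'E'
from station import manip
from h import *
p=manip.snapshot("wrist");np.savez("w2",**p);cv2.imwrite("pics/w2.png",p["pixels"][:,:,::-1])
E
```

```text
t 3.73 pos [0.5737 0.1832 0.1294] F [ 0.14 -0.15 -1.15] gap 0.12491850944384618 41.47121965885162 q6 -0.064
travel [-0.3011, -0.0726, -0.0261] turn [0.0021, -0.0, 0.0364]
```

View pics/w2.png

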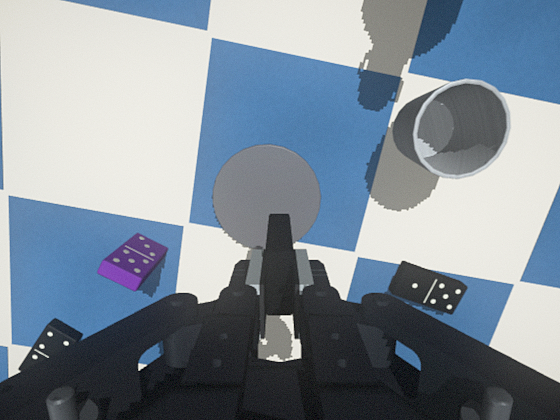

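The domino is held squarely between the pads, with its lower end at about (280,213) and the coaster now empty. Moving to above well3.

Call:
apply_moves(claw=[-1, -1, -1, -1, -1], travel=[[-0.301, -0.073, -0.025], [-0.301, -0.073, -0.025], [-0.301, -0.073, -0.025], [-0.301, -0.073, -0.025], [-0.301, -0.073, -0.025]], turn=[[0.001, 0, 0.036], [0.001, 0, 0.036], [0.001, 0, 0.036], [0.001, 0, 0.036], [0.001, 0, 0.036]])

```text
t: 4.2
tcp_pos: [0.5601, -0.0257, 0.1423]
tool_rot: [0.68, 0.733, -0.002, -0.002]
force: [0.7, -0.2, -0.2]
finger_gap: 0.127
gripper_force: 41.5
```

```bash
python3 go.py .5615 -.0643 .115 94.2
```

```text
t 4.2 pos [ 0.5601 -0.0257  0.1423] F [ 0.75 -0.21 -0.16] gap 0.12668483707948838 41.46649360656738 q6 -0.32
travel [-0.0482, -0.0016, 0.034] turn [-0.0017, -0.0004, 0.0005]
```

Call:
apply_moves(claw=[-1, -1, -1, -1, -1], travel=[[-0.03, 0, 0.02], [-0.048, 0, 0.034], [-0.048, 0, 0.034], [-0.048, 0, 0.034], [-0.048, 0, 0.034]], turn=[[0, 0, 0], [0, 0, 0], [0, 0, 0], [0, 0, 0], [0, 0, 0]])

```text
t: 4.62
tcp_pos: [0.5637, -0.0611, 0.1158]
tool_rot: [0.68, 0.733, -0.001, -0.002]
force: [0.7, -0.7, -0.6]
finger_gap: 0.127
gripper_force: 41.5
```

```bash
python3 go.py .5615 -.0643 .115 94.2;  python3 - <<'E'
from station import manip
from h import *
p=manip.snapshot("wrist");np.savez("w3",**p)
a=p["pixels"][130:330,180:380,::-1];cv2.imwrite("pics/w3.png",cv2.resize(a,None,fx=3,fy=3,interpolation=2))
for X in [(.5615,-.0643,.046),(.5625,-.08,.046),(.5615,-.0643+.015,.07)]:print(proj(p,X))
E
```

```text
t 4.62 pos [ 0.5637 -0.0611  0.1158] F [ 0.73 -0.65 -0.58] gap 0.12659156679857517 41.45997941493988 q6 -0.38
travel [-0.0037, -0.0031, 0.001] turn [-0.0013, -0.0005, 0.0006]
[275.55924307 227.50483216]
[275.38509341 249.40288465]
[276.82361954 215.87669703]
```

View pics/w3.png

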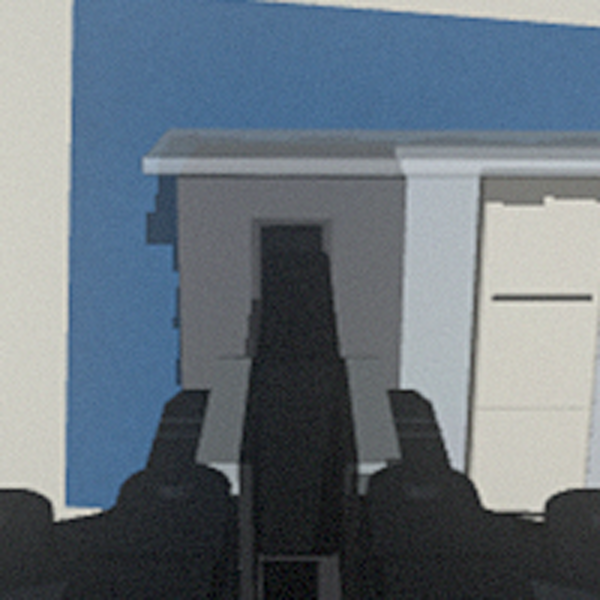

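The well3 mouth appears at crop (252–331, 219), with the tile's lower end just in front of it (right corner at 328,252). I'll stretch the contrast to separate tile from flap.

Run:
```python
from h import *
p=dict(np.load("w3.npz"))
a=p["pixels"][190:280,240:320,::-1].astype(float);a=np.clip((a-5)*3,0,255).astype(np.uint8)
cv2.imwrite("pics/w3b.png",cv2.resize(a,None,fx=6.6,fy=6.6,interpolation=1))
d=p["depth"];
for v in range(200,250,3):print(v,(d[v,260:298:2]*1000).round().astype(int))
```

```text
200 [218 219 219 218 218 217 218 217 218 218 218 219 217 217 218 218 218 218
 218]
203 [219 219 218 218 219 220 219 219 219 220 218 218 218 218 220 218 217 218
 219]
206 [219 220 218 220 225 225 224 225 226 224 224 225 225 224 219 220 219 218
 219]
209 [219 220 219 220 224 223 223 223 223 224 224 223 223 225 221 220 220 220
 219]
212 [220 221 221 222 223 223 225 224 225 223 225 223 223 224 223 220 220 221
 220]
215 [220 219 220 222 224 189 189 189 188 187 188 190 188 188 189 222 222 220
 220]
218 [221 220 221 224 225 184 181 182 183 182 183 183 182 182 182 221 221 222
 221]
221 [222 222 223 223 225 178 176 177 177 177 177 177 176 178 178 181 221 223
 221]
224 [223 221 223 223 226 172 171 172 171 172 172 173 172 173 173 173 223 221
 223]
227 [222 222 223 223 170 168 167 166 167 166 168 169 168 166 166 167 223 224
 222]
230 [223 224 224 226 163 163 162 163 163 162 162 163 162 162   0 163 224 223
 223]
233 [225 223 224 225   0 157 159 158 159 158 158 157 159 159 157 158 223 224
 223]
236 [224 224 225 226 154 154 153 154 154 153 154 154 154 155 154 154 225 224
 224]
239 [224 225 227 226 150 150 150 150 150 150 150 150 149 150 150 150 152 226
 225]
242 [224 226 227 227 146 147 147 147 145 146 147 146 146 146 146 146 147 225
 225]
245 [227 226 225 146 143 142 143 143 142 142 143 144 142 142 143 143 144 226
 225]
248 [227 226 227 141 139 139 139 138 139 139 139 140 140 139 139 140 140 227
 226]
```

View pics/w3b.png

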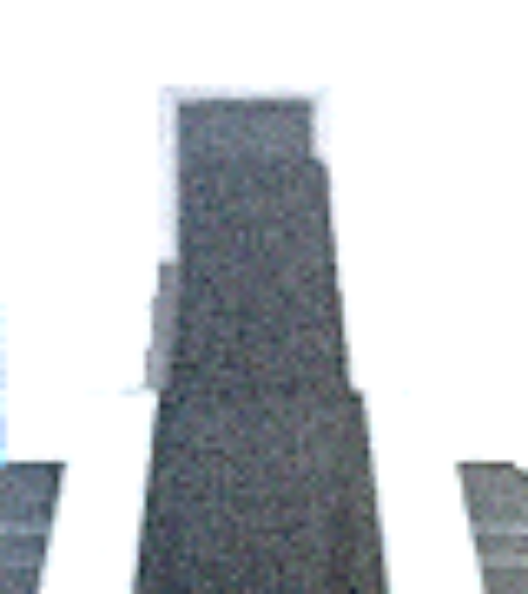

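The stretched crop shows the mouth's near edge at pixel columns 264.5–289.2, row 203.3, and the tile's lower edge at columns 269.5–289.5, row 213.8. I'll turn those into offsets.

```bash
python3 - <<'E'
from h import *
p=dict(np.load("w3.npz"))
def pt(u,v,d): 
    return p["R"].T@(np.linalg.inv(p["intrinsics"])@np.array([u,v,1.])*d-p["t"])
b=pt(279.5,213.8,.190);print("tile edge",b, pt(269.5,213.8,.19),pt(289.5,213.8,.19))
w=ray(p,276.9,203.3,.046);print("mouth edge",w,ray(p,264.5,203.3,.046),ray(p,289.2,203.3,.046))
P=cloud(p);print("block z",P[196:203,262:292,2].mean(),P[206:212,270:284,2].mean())
Q=P[214:245,255:305].reshape(-1,3);Q=Q[Q[:,2]>.066];
print("tilt fit dy/dz",np.polyfit(Q[:,2],Q[:,1],1))
for z0 in(.072,.085,.1):
    q=Q[abs(Q[:,2]-z0)<.004];print(z0,q[:,0].min(),q[:,0].max(),q[:,1].mean())
ed=[]
m=P[...,2]
for v in range(206,214): pass
E
python3 go.py .5615 -.0643 .115 94.2
```

```text
tile edge [ 0.56287446 -0.04632103  0.07573769] [ 0.5571725  -0.04674321  0.07575614] [ 0.56857643 -0.04589886  0.07571924]
mouth edge [ 0.56119035 -0.04753379  0.046     ] [ 0.55303985 -0.04814372  0.046     ] [ 0.56927313 -0.04692893  0.046     ]
block z 0.04847638676920655 0.042710186028167736
tilt fit dy/dz [ 0.16338805 -0.06319806]
0.072 0.556965567648679 0.567792662296448 -0.046764822807808
0.085 0.5571300177949582 0.56875304769144 -0.046614151827974015
0.1 0.5571363946901347 0.5689125619240367 -0.04662129010856968
t 4.67 pos [ 0.5641 -0.0609  0.1163] F [-0.18  0.05 -1.23] gap 0.13086954006820312 41.460118889808655 q6 -0.38
travel [-0.004, -0.0036, 0.0016] turn [-0.0009, -0.0003, 0.0009]
```

Call:
apply_moves(claw=[-1, -1, -1, -1, -1], travel=[[-0.0033, -0.0022, 0], [-0.0033, -0.0022, 0.012], [-0.0033, -0.0022, 0.024], [-0.0033, -0.0022, 0.033], [-0.0033, -0.0022, 0.035]], turn=[[0, 0, 0], [0, 0, 0], [0, 0, 0], [0, 0, 0], [0, 0, 0]])

```text
t: 5.08
tcp_pos: [0.5617, -0.0648, 0.0868]
tool_rot: [0.68, 0.733, -0.001, -0.002]
force: [-1.4, 0.2, -0.7]
finger_gap: 0.126
gripper_force: 41.5
```

Call:
apply_moves(claw=[-1, -1, -1, -1], travel=[[0, 0, 0.002], [0, 0, 0.004], [0, 0, 0.004], [0, 0, 0.004]], turn=[[0, 0, 0], [0, 0, 0], [0, 0, 0], [0, 0, 0]])

```text
t: 5.42
tcp_pos: [0.563, -0.0656, 0.0857]
tool_rot: [0.68, 0.733, -0.0, -0.0]
force: [-1.2, -0.1, 1.8]
finger_gap: 0.128
gripper_force: 41.7
```

```bash
python3 go.py .5623 -.0638 .0855 94.2
```

```text
t 5.42 pos [ 0.563  -0.0656  0.0857] F [-1.2  -0.12  1.83] gap 0.12811744137437825 41.683634519577026 q6 -0.386
travel [0.0023, -0.0008, 0.0002] turn [-0.0004, -0.0, 0.0003]
```

Call:
apply_moves(claw=[-1, -1, -1, -1], travel=[[0, 0, 0.002], [0, 0, 0.004], [0, 0, 0.006], [0, 0, 0.006]], turn=[[0, 0, 0], [0, 0, 0], [0, 0, 0], [0, 0, 0]])

```text
t: 5.75
tcp_pos: [0.5633, -0.0656, 0.0807]
tool_rot: [0.68, 0.733, -0.0, -0.0]
force: [1.4, 1.1, 1.5]
finger_gap: 0.125
gripper_force: 41.7
```

Call:
apply_moves(claw=[-1, -1, -1, -1, -1], travel=[[0, 0, 0.0025], [0, 0, 0.005], [0, 0, 0.0075], [0, 0, 0.01], [0, 0, 0.012]], turn=[[0, 0, 0], [0, 0, 0], [0, 0, 0], [0, 0, 0], [0, 0, 0]])

```text
t: 6.17
tcp_pos: [0.563, -0.0656, 0.0707]
tool_rot: [0.68, 0.733, -0.001, -0.0]
force: [1.4, 0.8, 0.8]
finger_gap: 0.129
gripper_force: 41.6
```

Call:
apply_moves(claw=[-1, -1, -1, -1], travel=[[0, 0, 0.001], [0, 0, 0.002], [0, 0, 0.003], [0, 0, 0.003]], turn=[[0, 0, 0], [0, 0, 0], [0, 0, 0], [0, 0, 0]])

```text
t: 6.5
tcp_pos: [0.5628, -0.0656, 0.0684]
tool_rot: [0.68, 0.733, -0.001, -0.001]
force: [-0.2, 0.7, -1.5]
finger_gap: 0.129
gripper_force: 41.3
```

Call:
apply_moves(claw=[-1, -1, -1, -1], travel=[[0, 0, 0.001], [0, 0, 0.002], [0, 0, 0.003], [0, 0, 0.003]], turn=[[0, 0, 0], [0, 0, 0], [0, 0, 0], [0, 0, 0]])

```text
t: 6.83
tcp_pos: [0.5629, -0.0656, 0.0662]
tool_rot: [0.68, 0.733, -0.001, -0.001]
force: [0.6, 0.5, -0.6]
finger_gap: 0.128
gripper_force: 41.4
```

Call:
apply_moves(claw=[-1, -1, -1, -1], travel=[[0, 0, 0.001], [0, 0, 0.002], [0, 0, 0.0025], [0, 0, 0.0025]], turn=[[0, 0, 0], [0, 0, 0], [0, 0, 0], [0, 0, 0]])

```text
t: 7.17
tcp_pos: [0.563, -0.0656, 0.0646]
tool_rot: [0.68, 0.733, -0.0, -0.0]
force: [-0.2, 1.9, 4.6]
finger_gap: 0.128
gripper_force: 42.1
```

Call:
apply_moves(claw=[-1, -1, -1], travel=[[0, 0, 0.001], [0, 0, 0.002], [0, 0, 0.002]], turn=[[0, 0, 0], [0, 0, 0], [0, 0, 0]])

```text
t: 7.42
tcp_pos: [0.5631, -0.0655, 0.0635]
tool_rot: [0.68, 0.733, -0.0, -0.0]
force: [-1.0, 2.0, 7.1]
finger_gap: 0.127
gripper_force: 42.5
```

Call:
apply_moves(claw=[-1, -1, -1], travel=[[0, 0, 0.001], [0, 0, 0.001], [0, 0, 0.001]], turn=[[0, 0, 0], [0, 0, 0], [0, 0, 0]])

```text
t: 7.67
tcp_pos: [0.5631, -0.0655, 0.063]
tool_rot: [0.68, 0.733, -0.0, -0.0]
force: [-0.4, 2.3, 10.0]
finger_gap: 0.128
gripper_force: 42.8
```

```bash
python3 go.py .563 -.0656 .105 94.2
```

```text
t 7.67 pos [ 0.5631 -0.0655  0.063 ] F [-0.37  2.34 10.  ] gap 0.1282278860872487 42.78532862663269 q6 -0.386
travel [-0.0001, -0.0002, -0.0525] turn [-0.0003, 0.0001, 0.0003]
```

Force climbs steadily with the lower end about 25 mm down, so well3 holds a blank. I'll withdraw and try well2.

Call:
apply_moves(claw=[-1, -1, -1, -1, -1], travel=[[0, 0, -0.01], [0, 0, -0.03], [0, 0, -0.055], [0, 0, -0.058], [0, 0, -0.058]], turn=[[0, 0, 0], [0, 0, 0], [0, 0, 0], [0, 0, 0], [0, 0, 0]])

```text
t: 8.08
tcp_pos: [0.5635, -0.066, 0.1092]
tool_rot: [0.68, 0.733, -0.0, 0.001]
force: [-0.0, 0.6, -0.2]
finger_gap: 0.128
gripper_force: 41.5
```

```bash
python3 go.py .5660 -.1067 .107 94.2
```

```text
t 8.08 pos [ 0.5635 -0.066   0.1092] F [-0.04  0.56 -0.24] gap 0.12838694062488643 41.459532380104065 q6 -0.386
travel [-0.051, -0.0007, 0.0028] turn [0.0001, 0.0004, 0.0004]
```

Call:
apply_moves(claw=[-1, -1, -1, -1, -1], travel=[[-0.03, 0, 0], [-0.051, -0.0005, 0.002], [-0.051, -0.0005, 0.002], [-0.051, -0.0005, 0.002], [-0.051, -0.0005, 0.002]], turn=[[0, 0, 0], [0, 0, 0], [0, 0, 0], [0, 0, 0], [0, 0, 0]])

```text
t: 8.5
tcp_pos: [0.5645, -0.1057, 0.1056]
tool_rot: [0.681, 0.733, -0.001, -0.002]
force: [0.5, 0.4, -0.5]
finger_gap: 0.129
gripper_force: 41.5
```

Call:
apply_moves(claw=[-1, -1], travel=[[0, 0, 0], [0, 0, 0]], turn=[[0, 0, 0], [0, 0, 0]])

```text
t: 8.67
tcp_pos: [0.5652, -0.1054, 0.1063]
tool_rot: [0.68, 0.733, -0.001, -0.001]
force: [-0.3, 0.2, 0.1]
finger_gap: 0.125
gripper_force: 41.5
```

```bash
python3 go.py .5660 -.1067 .088 94.2
```

```text
t 8.67 pos [ 0.5652 -0.1054  0.1063] F [-0.33  0.2   0.15] gap 0.12493232256848481 41.454609632492065 q6 -0.453
travel [-0.0018, 0.001, 0.0229] turn [-0.0008, -0.0002, 0.0006]
```

Call:
apply_moves(claw=[-1, -1, -1, -1, -1], travel=[[-0.0013, 0.0006, 0.008], [-0.0013, 0.0006, 0.016], [-0.0013, 0.0006, 0.022], [-0.0013, 0.0006, 0.025], [-0.0013, 0.0006, 0.026]], turn=[[0, 0, 0], [0, 0, 0], [0, 0, 0], [0, 0, 0], [0, 0, 0]])

```text
t: 9.08
tcp_pos: [0.5657, -0.1069, 0.0852]
tool_rot: [0.68, 0.733, -0.001, -0.001]
force: [-1.7, -0.3, 2.3]
finger_gap: 0.127
gripper_force: 41.7
```

Call:
apply_moves(claw=[-1, -1, -1, -1], travel=[[0, 0, 0.001], [0, 0, 0.003], [0, 0, 0.005], [0, 0, 0.005]], turn=[[0, 0, 0], [0, 0, 0], [0, 0, 0], [0, 0, 0]])

```text
t: 9.42
tcp_pos: [0.5663, -0.1074, 0.0819]
tool_rot: [0.68, 0.733, -0.0, -0.0]
force: [-0.2, -0.5, 0.7]
finger_gap: 0.126
gripper_force: 41.7
```

Call:
apply_moves(claw=[-1, -1, -1, -1, -1], travel=[[0, 0, 0.004], [0, 0, 0.008], [0, 0, 0.012], [0, 0, 0.016], [0, 0, 0.0165]], turn=[[0, 0, 0], [0, 0, 0], [0, 0, 0], [0, 0, 0], [0, 0, 0]])

```text
t: 9.83
tcp_pos: [0.5661, -0.1073, 0.0678]
tool_rot: [0.68, 0.733, -0.001, -0.001]
force: [0.1, 0.0, -0.5]
finger_gap: 0.132
gripper_force: 41.5
```

Call:
apply_moves(claw=[-1, -1, -1, -1], travel=[[0, 0, 0.0015], [0, 0, 0.003], [0, 0, 0.004], [0, 0, 0.004]], turn=[[0, 0, 0], [0, 0, 0], [0, 0, 0], [0, 0, 0]])

```text
t: 10.17
tcp_pos: [0.5662, -0.1073, 0.0653]
tool_rot: [0.68, 0.733, -0.001, -0.0]
force: [0.7, -0.7, -0.9]
finger_gap: 0.131
gripper_force: 41.4
```

Call:
apply_moves(claw=[-1, -1, -1, -1], travel=[[0, 0, 0.001], [0, 0, 0.002], [0, 0, 0.003], [0, 0, 0.003]], turn=[[0, 0, 0], [0, 0, 0], [0, 0, 0], [0, 0, 0]])

```text
t: 10.5
tcp_pos: [0.5661, -0.1073, 0.063]
tool_rot: [0.68, 0.733, -0.001, -0.0]
force: [1.6, 0.2, -0.2]
finger_gap: 0.127
gripper_force: 41.5
```

Call:
apply_moves(claw=[-1, -1, -1], travel=[[0, 0, 0.001], [0, 0, 0.001], [0, 0, 0.001]], turn=[[0, 0, 0], [0, 0, 0], [0, 0, 0]])

```text
t: 10.75
tcp_pos: [0.5662, -0.1073, 0.0623]
tool_rot: [0.68, 0.733, -0.001, -0.0]
force: [1.2, -0.5, -0.5]
finger_gap: 0.129
gripper_force: 41.5
```

No resistance here at the height where well3 gave 10 N, so I'll continue.

Call:
apply_moves(claw=[-1, -1, -1, -1], travel=[[0, 0, 0.0015], [0, 0, 0.003], [0, 0, 0.004], [0, 0, 0.004]], turn=[[0, 0, 0], [0, 0, 0], [0, 0, 0], [0, 0, 0]])

```text
t: 11.08
tcp_pos: [0.566, -0.1073, 0.0588]
tool_rot: [0.68, 0.733, -0.001, -0.001]
force: [1.6, 0.9, -0.4]
finger_gap: 0.129
gripper_force: 41.4
```

Call:
apply_moves(claw=[-1, -1, -1, -1], travel=[[0, 0, 0.0015], [0, 0, 0.003], [0, 0, 0.003], [0, 0, 0.003]], turn=[[0, 0, 0], [0, 0, 0], [0, 0, 0], [0, 0, 0]])

```text
t: 11.42
tcp_pos: [0.5661, -0.1073, 0.0565]
tool_rot: [0.68, 0.733, -0.001, -0.001]
force: [1.6, 0.0, 0.1]
finger_gap: 0.128
gripper_force: 41.4
```

Call:
apply_moves(claw=[-1, -1, -1], travel=[[0, 0, 0.001], [0, 0, 0.0025], [0, 0, 0.0025]], turn=[[0, 0, 0], [0, 0, 0], [0, 0, 0]])

```text
t: 11.67
tcp_pos: [0.5661, -0.1073, 0.0546]
tool_rot: [0.68, 0.733, -0.001, -0.0]
force: [1.0, 0.4, 1.1]
finger_gap: 0.131
gripper_force: 41.6
```

Call:
apply_moves(claw=[-1, -1, -1], travel=[[0, 0, 0.0012], [0, 0, 0.0012], [0, 0, 0.0012]], turn=[[0, 0, 0], [0, 0, 0], [0, 0, 0]])

```text
t: 11.92
tcp_pos: [0.5662, -0.1073, 0.054]
tool_rot: [0.68, 0.733, -0.001, -0.0]
force: [0.8, -0.6, 2.3]
finger_gap: 0.129
gripper_force: 41.9
```

Call:
apply_moves(claw=[-1, -1, -1], travel=[[0, 0, 0.0012], [0, 0, 0.0012], [0, 0, 0.0012]], turn=[[0, 0, 0], [0, 0, 0], [0, 0, 0]])

```text
t: 12.17
tcp_pos: [0.5662, -0.1073, 0.0533]
tool_rot: [0.68, 0.733, -0.001, -0.0]
force: [-0.1, 0.8, 5.2]
finger_gap: 0.129
gripper_force: 42.3
```

The floor is met about 11 mm lower than in well3, so well2 is the empty one. Release, then rise.

Call:
apply_moves(claw=[-0.6, -0.4, -0.2, -0.2, -0.2], travel=[[0, 0, 0], [0, 0, 0], [0, 0, 0], [0, 0, 0], [0, 0, 0]], turn=[[0, 0, 0], [0, 0, 0], [0, 0, 0], [0, 0, 0], [0, 0, 0]])

```text
t: 12.58
tcp_pos: [0.5658, -0.1072, 0.0524]
tool_rot: [0.68, 0.733, -0.001, -0.001]
force: [-0.5, -0.3, -0.6]
finger_gap: 0.401
gripper_force: 0.0
```

Call:
apply_moves(claw=[-0.2, -0.2, -0.2, -0.2, -0.2], travel=[[0, 0, -0.02], [0, 0, -0.07], [0, 0, -0.12], [0, 0, -0.16], [0, 0, -0.16]], turn=[[0, 0, 0], [0, 0, 0], [0, 0, 0], [0, 0, 0], [0, 0, 0]])

```text
t: 13.0
tcp_pos: [0.5705, -0.1088, 0.1875]
tool_rot: [0.68, 0.733, 0.002, 0.006]
force: [0.9, -0.4, 0.2]
finger_gap: 0.399
gripper_force: 0.0
```

Run:
```python
from station import manip
from h import *
p=manip.snapshot("wrist");cv2.imwrite("pics/w9.png",p["pixels"][:,:,::-1])
P=cloud(p);m=(abs(P[...,0]-.566)<.03)&(abs(P[...,1]+.107)<.03)&(P[...,2]>.056)&(P[...,2]<.1)
a=P[m];t=a[a[:,2]>np.percentile(a[:,2],95)-.005]
print(len(a),np.percentile(a[:,2],[5,50,95]),cv2.minAreaRect(t[:,:2].astype(np.float32)*1000))
q=P[(abs(P[...,0]-.5635)<.012)&(abs(P[...,1]+.064)<.012)];print("well3 area z",np.median(q[:,2]),"rim",np.percentile(q[:,2],95))
```

```text
587 [0.06518847 0.07193766 0.07307278] ((566.9729614257812, -107.49457550048828), (11.397826194763184, 30.081371307373047), 4.191753387451172)
well3 area z 0.04372160543119605 rim 0.04720929924574409
```

View pics/w9.png

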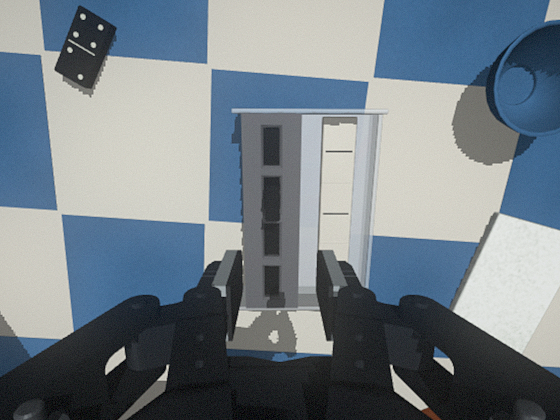

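The picture shows the domino standing in the second well from the top, at about (271,200). Its top is at z ≈ 0.072 (25 mm showing), and the gripper is clear.

```bash
python3 -c "
from station import manip
print(manip.sign_off())"
```

```text
the job is handed in; nothing more can be done
None
```

The black domino is fully home in well2, the empty well, with about 25 mm showing; well3 held a blank and was backed out of at about 10 N, and the job was handed in with the gripper clear at about 13 s.

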